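Move the hanging soap box to the rail under the glass shelf

TASK

Move the hanging soap box from the short stub rail to the rail along the front of the glass shelf: lift its loop over the stub's end stop, stand the box upright on the grey drying tray and let go there, so that you can take its top block again the other way (the shelf leaves no room for a finger behind the block, so the fingers must stand in line with the rail). Then thread the loop over the end stop of the shelf rail, let it down onto the rail and leave it hanging there, still and upright, behind the stop. Never drop the box, and leave the cup, toothbrush holder, hairbrush and mirror where they stand.

Things in the scene. Friction and masses are not known exactly. Their poses are not given: they have to be found in the camera images.
- soapbox: Pink plastic soap box with a closed loop and a square grip block on top, one rigid piece, 148 mm tall, 0.13 to 0.25 kg. Origin: centre of its flat underside, on which it can stand; z up, x across the loop, y along the loop's opening (along the rail it hangs on). Box 70 (x) x 34 (y) x 42 mm high. Hangs on the stub at the start, axes like the stub's; a half turn about z makes no difference.
- soapbox_loop (a point): Middle of the underside of the loop's top bar, 92 mm above the soap box's origin; it rests on the rail's top when the box hangs. Loop opening seen along y: 40 mm wide (x -20 to 20), 50 mm high (z 42 to 92 above the origin). Loop sides and top 8 mm thick, 24 mm long in y; outside 56 mm wide, top at z 100.
- soapbox_grip (a point): Centre of the grip block, 124 mm above the soap box's origin. Block 24 x 24 mm, z 100 to 148 above the origin, held from above across x or across y.
- stub: Fixed chrome stub rail where the soap box hangs at the start (at y about 0). Origin on the counter below the rail's middle; rail along the stub's y, square bar 10 x 10 mm, top 150 mm above the counter. At its +y end a post 24 mm wide (x), y 23 to 43, 210 mm high; its head (above 170 mm) reaches to y 17: no room there for a finger. Round foot 90 mm across.
- stub_stop (a point): Top centre of the upright end stop at the stub's free -y end, 168 mm high (18 mm above the rail's top), at y -19 of the stub; 10 mm wide (x), 8 mm thick (y).
- rack: Fixed chrome and glass rack. Origin on the counter below its rail; rail along the rack's y from -85 to 79 mm at x 0, square bar 10 x 10 mm, top 170 mm above the counter, free end at +y. A post 14 x 14 mm, 218 mm high, carries the other end at x 0, y -92. The space in front (-x) of the rail and below the shelf is free.
- rack_stop (a point): Top centre of the upright end stop at the free +y end of the rack's rail, 188 mm high (18 mm above the rail's top), at y 75 of the rack; 10 mm wide (x), 8 mm thick (y).
- rack_shelf (a point): Middle of the top front edge of the rack's glass shelf, 226 mm high, at x 18, y -5 of the rack. Shelf 8 mm thick, rack x 18 to 140, y -100 to 90; a thin gallery bar on it at x 20 to 24, top 236 mm high. Two round legs 14 mm thick, 245 mm high, at x 130, y -92 and 82.
- tray: Fixed flat grey drying tray, 160 x 160 x 8 mm, origin at the centre of its underside, top 8 mm above the counter, no rim.
- cup: White porcelain cup, 76 mm across, 85 mm tall, origin at the centre of its underside. Bystander.
- holder: Round chrome toothbrush holder with lid, 64 mm across, 105 mm tall, origin at the centre of its underside. Bystander.
- hairbrush: Black hairbrush lying bristles down, about 195 mm long along its x (-95 to 98 mm), 55 mm wide, 38 mm tall, origin under its middle. Bystander.
- mirror: Round mirror, 112 mm across (130 mm over its fork, along y), upright on a stand with a 90 mm round foot, 186 mm tall, origin at the centre of its underside. Bystander.

How it is judged:
By the outcome, as a careful person would: the job done as asked, in the order asked, and still so for the second after the job is handed in, with the robot touching nothing.
It also fails if it takes over 51 s, if anything falls off the work surface, if the arm or the gripper's body presses on something with over 40 N, if the wrist force passes 120 N, or if a joint passes its speed limit or range.

ROBOT

A 6-joint arm with a two-finger parallel gripper is mounted at the origin on the work surface. World frame = base frame: x ahead of the robot, y to its left, z up, the work surface at z = 0. Lengths are in mm, angles in rad, forces in N, time in s.
With the tool pointing down it reaches from about 300 to 775 mm from the base axis. Payload 14.6 kg.
Tool frame: the origin (TCP) lies at the very end of the fingers, on their centre line; the grasp point (between the pads) lies 19 mm behind it (robot.pinch_z is the distance from the TCP to the grasp point, in mm); z points along the fingers, y is the line along which they close (so a half turn about z gives the same grasp; the last joint's range is limited). The gripper opens to 85 mm and grips with 20 to 120 N. Pads are 22 mm wide; open, the fingers measure 114 mm over their backs; the gripper's body (76 mm by 85 mm) begins 54 mm behind the grasp point. The pads swing forward as they close: fully open they stand 13 mm farther back than shut.
Start: joints at [-1.324, 0.3, 1.521, -0, 1.321, -0.067], TCP at [169.764, -523.134, 231.281] pointing down, gripper open.
Joint ranges: [-3.03, 3.03], [-0.79, 2.21], [0.23, 2.52], [-1.04, 4.18], [0, 3.07], [-2.55, 2.55]. Speed limits (rad/s): [2.22, 2.22, 2.57, 3.14, 3.14, 3.14].

INTERFACE

Orientations are given as a unit quaternion [w, x, y, z].
In Python, from plant import robot gives the robot as it stands.
- The arm moves only by the shell command python3 -m inch 'ROWS' [FORCE]. ROWS is JSON, a list of rows, each an object with "twist": the turn, a rotation vector about the tool's x, y, z in units of 6 degrees (1.0 is 6 degrees), a list of three; "translation": the shift along the tool's x, y, z in units of 40 mm (1.0 is 40 mm), a list of three; "claw": the gripper command: -1 is fully open, 1 is shut, values between are in proportion. In form: [{"twist": [rx, ry, rz], "translation": [tx, ty, tz], "claw": claw}, ...]. A call has 1 to 12 rows; each row is the pose to reach, as a shift and turn from the pose commanded when the call began, along the tool's axes at that moment; what a row does not reach only later rows make up. A row lasts 1/12 s, in which the tool goes at most 41.7 mm and 7.16 degrees, less where a joint would pass 70% of its speed; a pose out of reach is approached as far as the arm can. A call with a gripper value outside its range is refused whole. The fingers move at their own pace and stop on an object; FORCE is the grip in N (left out, the last holds). Time passes only in rows, so rows that repeat a pose let the fingers close. It gives the time, the measured TCP pose, the force, the opening and the grip force at its end, in the units of the state.
- robot.sense(): the state, without advancing time (a new reading comes with each control period).
- robot.snapshot(name): name is "scene" or "top" or "wrist"; returns a dict with "frame" (420x560x3 uint8, red, green, blue), "depth" (420x560 float32, mm along the optical axis (not along the pixel's ray), 0 where there is no reading), "fx", "fy", "cx", "cy" (pixels), "cam_to_world" (4x4, takes a point from camera to world coordinates). Camera axes: x right, y up, looking along -z (the intrinsics and any distortion apply to the point x, -y, -z); pixel columns grow to the right and rows downward; lengths in mm; the calibration is good to about 2 mm. A picture is of the moment at which its call begins.
- robot.close_job(): hands the job in; it is judged then, once.
Trained networks look in the newest picture that a camera, given by its name, has taken for a name from the list of things; names that differ only in an ending like _2 or _b are one class to them, and where a whole thing is asked for, a point or a joint stands for the part that bears it (a point fixed in the world has none). Each returns a list of dicts, best first, with "conf" (0 to 1); they miss things now and then, are a little off and sometimes report something else, mostly with a low value. They report only what shows in the picture. A call takes as long as a camera call.
- robot.boxes_of(thing, camera): "uv" ([column, row] in pixels, amid what is visible of it).
The state is a dict: "time": time; "joint_positions": joint angles; "joint_velocities": joint speeds; "joint_torque": joint torques, N m; "tcp_pos": TCP position; "eef_rot": TCP orientation; "wrist_force": force on the tool from outside, world axes, zero at the start; "ft_torque": the same for the moment, N m; "finger_gap": finger opening in mm; "grasp_force": force on a finger pad.
Only numpy, scipy, OpenCV 4.12 (cv2) and the standard library are available. Lean on these libraries where they do the work, as an engineer would, in place of code of your own. Each camera call takes 0.05 s, during which the arm holds its last target. There are 200 camera calls.

## Working session

There is one attempt and no reset: what is moved stays moved. The work goes in short steps, Python scripts to look and compute and a shell command to move; the robot and the scene stay as the last step left them, time stands still between calls to the robot, and variables do not carry over. Pictures are saved under pics/ and viewed, at most 10 in all, crops included, and the job is handed in when it is done.

```bash
ls; mkdir -p pics; cat > h.py <<'E'
import numpy as np, cv2, json
from plant import robot
from scipy.spatial.transform import Rotation as R
def snap(n,save=None):
    s=robot.snapshot(n)
    if save: cv2.imwrite('pics/'+save,cv2.cvtColor(s['frame'],cv2.COLOR_RGB2BGR))
    return s
def world(s,uv,d=None):
    u,v=uv; 
    if d is None:
        p=s['depth'][max(0,int(v)-2):int(v)+3,max(0,int(u)-2):int(u)+3]; p=p[p>0]; d=np.median(p) if p.size else 0
    c=np.array([(u-s['cx'])/s['fx']*d,-(v-s['cy'])/s['fy']*d,-d,1]); return (s['cam_to_world']@c)[:3]
def cloud(s):
    v,u=np.mgrid[:420,:560]; d=s['depth']
    c=np.stack([(u-s['cx'])/s['fx']*d,-(v-s['cy'])/s['fy']*d,-d,np.ones_like(d)],-1)
    P=(c@s['cam_to_world'].T)[...,:3]; P[d<=0]=np.nan; return P
E
python3 - <<'E'
from h import *
print(robot.pinch_z,robot.sense())
for c in ['scene','top']:
    s=snap(c,c+'0.png'); np.savez(c+'0.npz',**s)
    print(c,s['cam_to_world'][:3].round(3).tolist(),s['fx'],[k for k in s])
    for t in ['soapbox','soapbox_loop','soapbox_grip','stub','stub_stop','rack','rack_stop','rack_shelf','tray','cup','holder','hairbrush','mirror']:
        for b in robot.boxes_of(t,c)[:2]:
            print(t,np.round(b['uv']),round(b['conf'],2),world(s,b['uv']).round())
E
```

```text
pics
18.700000000000003 {'time': 0.0, 'joint_positions': array([-1.32360157e+00,  3.00482150e-01,  1.52163207e+00,  2.68861350e-05,
        1.32069114e+00, -6.66446504e-02]), 'joint_velocities': array([ 0.00206673, -0.00158896, -0.00048659,  0.00069218,  0.00211932,
       -0.00068784]), 'joint_torque': array([-2.01720813e-04, -5.43503022e+01, -3.61796057e+01, -1.15486541e-04,
        3.98746648e-03, -9.15480939e-06]), 'tcp_pos': array([ 169.71047236, -522.8982937 ,  230.69368197]), 'eef_rot': array([-6.05059407e-04,  9.87713686e-01,  1.56273179e-01, -4.16946055e-05]), 'wrist_force': array([0.84430215, 0.32271397, 0.03255378]), 'ft_torque': array([-0.02492933,  0.02783248, -0.00201851]), 'grasp_force': 0.0, 'finger_gap': 85.36462760786902}
scene [[0.875, -0.358, 0.326, 857.252], [0.484, 0.62, -0.618, -455.048], [0.019, 0.699, 0.715, 823.648]] 394.140990308563 ['frame', 'depth', 'fx', 'fy', 'cx', 'cy', 'cam_to_world']
soapbox_loop [292. 164.] 0.94 [413. 450.   2.]
soapbox_grip [296. 165.] 0.96 [498. 301. 138.]
stub [301. 189.] 0.76 [502. 343.  17.]
stub [295. 168.] 0.34 [497. 300. 129
[... 643 characters left out ...]
. 174.]
soapbox_grip [187. 242.] 0.76 [472. 307. 168.]
soapbox_grip [131. 171.] 0.21 [650. 461.  94.]
stub [169. 233.] 0.93 [491. 337. 210.]
stub_stop [175. 228.] 0.88 [512. 373.   8.]
stub_stop [450. 152.] 0.53 [ 653. -280.  226.]
rack [452. 152.] 0.91 [ 652. -284.  227.]
rack [406. 279.] 0.28 [ 365. -227.   38.]
rack_stop [451. 154.] 0.67 [ 647. -281.  227.]
rack_shelf [450. 151.] 0.93 [ 654. -278.  227.]
tray [306. 236.] 0.62 [483.  26.   8.]
cup [270. 158.] 0.9 [697. 116.   6.]
holder [306. 158.] 0.75 [673.  27. 106.]
hairbrush [403. 278.] 0.95 [ 369. -219.   39.]
hairbrush [133. 170.] 0.36 [652. 456.  96.]
mirror [132. 171.] 0.91 [652. 460.  90.]
mirror [185. 241.] 0.34 [473. 306. 198.]
```

```bash
python3 - <<'E'
import cv2,numpy as np
a=cv2.imread('pics/scene0.png');b=cv2.imread('pics/top0.png')
c=cv2.resize(b[190:290,130:260],None,fx=3,fy=3,interpolation=2)
e=cv2.resize(b[90:230,390:510],None,fx=2.14,fy=2.14)
out=np.zeros((600,800,3),np.uint8)
out[:300,:400]=cv2.resize(a,(400,300));out[:300,400:]=cv2.resize(b,(400,300))
out[300:600,:390]=c[:300,:390]; h,w=e.shape[:2]; out[300:300+min(h,300),400:400+w]=e[:300]
cv2.imwrite('pics/m0.png',out)
from h import cloud
S={}
for n in ['scene','top']:
    s=dict(np.load(n+'0.npz')); P=cloud(s); f=s['frame'].astype(int)
    pink=(f[...,0]-f[...,1]>40)&(f[...,2]-f[...,1]>0)
    for lo,hi in [(190,215),(150,190),(55,105)]:
        m=pink&(P[...,2]>lo)&(P[...,2]<hi)&(P[...,1]>200)
        if m.sum()>3:
            q=P[m]; r=cv2.minAreaRect(q[:,:2].astype(np.float32)); print(n,'pink',lo,m.sum(),q.mean(0).round(1),np.round(r[0],1),np.round(r[1],1),round(r[2],1))
    def rect(name,m):
        q=P[m]
        if len(q)<4: print(n,name,len(q));return
        r=cv2.minAreaRect(q[:,:2].astype(np.float32)); print(n,name,len(q),q.mean(0).round(1),np.round(r[0],1),np.round(r[1],1),round(r[2],1))
    X,Y,Z=P[...,0],P[...,1],P[...,2]
    rect('post',~pink&(Z>195)&(Z<225)&(Y>250)&(Y<420)&(X<580))
    rect('shelf',(Z>218)&(Z<232)&(Y<-150)&(X>520))
    rect('gallery',(Z>232)&(Z<242)&(Y<-150)&(X>500))
    rect('rackrail',(Z>160)&(Z<195)&(Y<-150)&(X>500))
    rect('tray',(Z>4)&(Z<13)&(abs(Y-20)<110)&(X>370)&(X<590)&(np.ptp(f,axis=-1)<25))
E
```

```text
scene pink 190 40 [479.  315.6 205.7] [479.2 315.6] [20.  21.2] 72.6
scene pink 150 34 [489.7 312.8 158.1] [476.3 316.1] [20.3 53.4] 75.8
scene pink 55 134 [480.3 310.1  97.5] [477.5 314.4] [32.6 70.5] 70.3
scene post 137 [487.9 332.3 204.5] [484.3 331.1] [57.2 25.5] 67.8
scene shelf 9248 [ 660.1 -287.2  225.6] [ 649.8 -283. ] [190.9 145. ] 76.2
scene gallery 445 [ 610.3 -277.4  235.4] [ 654.7 -286.8] [189.6 118. ] 74.0
scene rackrail 81 [ 699.5 -239.   176.5] [ 647.8 -285.4] [181.8 142.6] 77.0
scene tray 3225 [483.1  16.9   7.6] [482.8  20.1] [205.8 210.5] 87.1
top pink 55 11 [488.8 308.5  99. ] [477.9 309.4] [24.8 70.5] 85.9
top post 283 [482.9 332.6 207.5] [482.9 333.1] [54.4 23.7] 69.7
top shelf 4536 [ 659.7 -284.   226.4] [ 648.2 -281.1] [190.7 148.2] 76.6
top gallery 234 [ 618.7 -275.4  236.4] [ 657.3 -282.8] [188.6 114.2] 76.7
top rackrail 463 [ 594.  -264.8  172.3] [ 612.  -241.3] [232.  105.6] 40.4
top tray 3597 [480.1  23.9   8.2] [480.   19.3] [218.6 219.2] 89.8
```

View pics/m0.png

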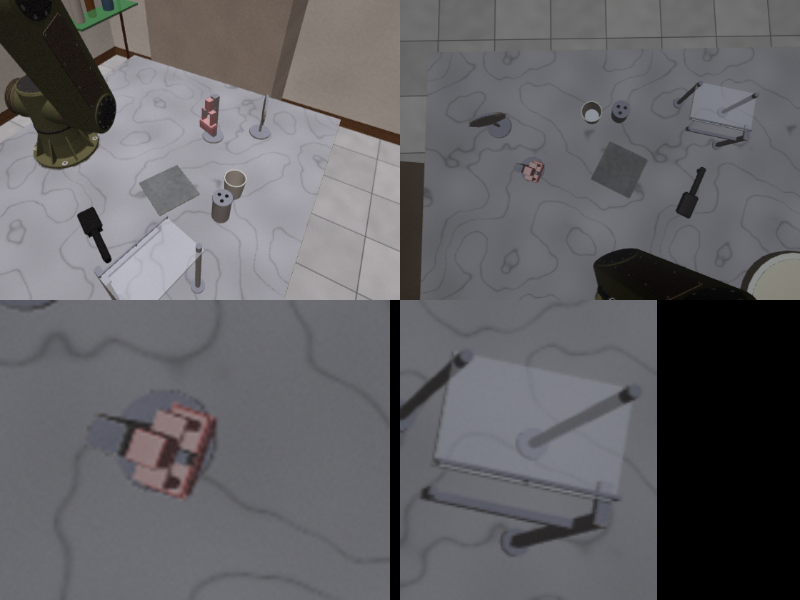

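The stub and box are at about (186,240) in the top view, with the post towards +y. The rack is at about (450,150), with its rail's free end at the +y side and the tray between them. I'll look at the rack from close by on the way to the stub.

```bash
cat >> h.py <<'E'
def plan(p,yang=None):
    """shift (units) to TCP p and rz units so that tool y points at angle yang (mod 180), tool down; also corrects tilt"""
    s=robot.sense(); r=R.from_quat(np.roll(s['eef_rot'],-1)); M=r.as_matrix()
    t=M.T@(np.array(p,float)-s['tcp_pos'])/40
    ya=np.degrees(np.arctan2(M[1,1],M[0,1])) if yang is None else yang
    best=None
    for k in (0,180):
        a=np.radians(ya+k); y=np.array([np.cos(a),np.sin(a),0]); z=np.array([0,0,-1.]); x=np.cross(y,z)
        w=(r.inv()*R.from_matrix(np.c_[x,y,z])).as_rotvec(degrees=True)/6
        if best is None or abs(w[2])<abs(best[2]): best=w
    print('trans',t.round(3).tolist(),'twist',best.round(3).tolist(),'dist',np.linalg.norm(t*40).round(),'tcp',s['tcp_pos'].round(1),'yang',round(np.degrees(np.arctan2(M[1,1],M[0,1])),2),'t',s['time'])
E
python3 - <<'E'
from h import *
plan([480,-270,400],-102)
E
```

```text
trans [9.331, -3.625, -4.218] twist [0.0, -0.0, 4.996] dist 435.0 tcp [ 169.8 -523.1  231.3] yang -72.02 t 1.4
```

```bash
python3 -m inch '[{"twist":[0,0,1],"translation":[1,-0.4,-1.0],"claw":-1},{"twist":[0,0,5],"translation":[9.3,-3.6,-4.2],"claw":-1},{"twist":[0,0,5],"translation":[9.3,-3.6,-4.2],"claw":-1},{"twist":[0,0,5],"translation":[9.3,-3.6,-4.2],"claw":-1},{"twist":[0,0,5],"translation":[9.3,-3.6,-4.2],"claw":-1},{"twist":[0,0,5],"translation":[9.3,-3.6,-4.2],"claw":-1},{"twist":[0,0,5],"translation":[9.3,-3.6,-4.2],"claw":-1},{"twist":[0,0,5],"translation":[9.3,-3.6,-4.2],"claw":-1},{"twist":[0,0,5],"translation":[9.3,-3.6,-4.2],"claw":-1},{"twist":[0,0,5],"translation":[9.3,-3.6,-4.2],"claw":-1},{"twist":[0,0,5],"translation":[9.3,-3.6,-4.2],"claw":-1},{"twist":[0,0,5],"translation":[9.3,-3.6,-4.2],"claw":-1}]' 30
python3 - <<'E'
from h import *
s=snap('wrist','w1.png'); np.savez('w1.npz',**s)
print(s['cam_to_world'].round(2).tolist(),s['fx'])
for t in ['rack','rack_stop','rack_shelf']:
    for b in robot.boxes_of(t,'wrist')[:2]: print(t,np.round(b['uv']),round(b['conf'],2),world(s,b['uv']).round(1))
plan([465,310,400],160)
E
```

```text
time: 2.4
tcp_pos: [482.1, -268.4, 401.0]
eef_rot: [0.0, 0.995, -0.103, 0.001]
wrist_force: [0.4, 0.5, 0.2]
finger_gap: 85.5
grasp_force: 0.0
[[-0.2, 0.93, 0.29, 556.18], [-0.98, -0.19, -0.06, -284.28], [0.0, -0.3, 0.95, 542.22], [0.0, 0.0, 0.0, 1.0]] 297.73367165957706
rack [262.  44.] 0.65 [ 628.7 -282.   224.8]
rack_stop [263.  44.] 0.85 [ 627.8 -282.4  224.7]
rack_shelf [265.  47.] 0.6 [ 625.3 -283.8  224.5]
trans [-3.37, -14.153, -0.025] twist [-0.007, 0.005, -13.676] dist 582.0 tcp [ 478.6 -271.8  398.8] yang -102.06 t 2.6
```

View pics/w1.png

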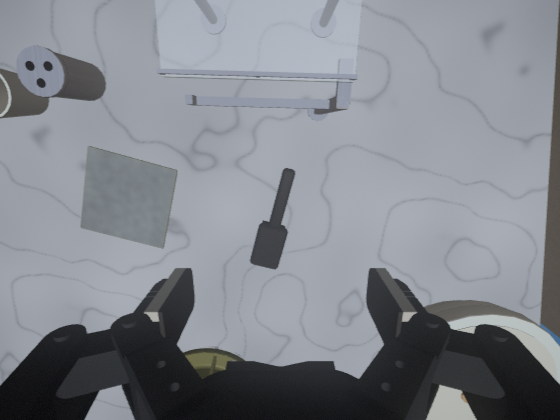

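```bash
cat > rk.py <<'E'
from h import *
def rack(s):
    P=cloud(s); X,Y,Z=P[...,0],P[...,1],P[...,2]
    box=(X>500)&(X<750)&(Y>-420)&(Y<-150)
    def line(n,m):
        q=P[m]; vx,vy,x0,y0=cv2.fitLine(q[:,:2].astype(np.float32),cv2.DIST_HUBER,0,.01,.01).ravel()
        if vy<0: vx,vy=-vx,-vy
        t=(q[:,:2]-[x0,y0])@[vx,vy]; print(n,m.sum(),'z',np.median(q[:,2]).round(1),'ang',np.degrees(np.arctan2(vy,vx)).round(2),'c',x0.round(1),y0.round(1),'t',t.min().round(1),t.max().round(1),'width',np.percentile(abs((q[:,:2]-[x0,y0])@[-vy,vx]),95).round(1)); return np.array([x0,y0]),np.array([vx,vy])
    g=box&(Z>232)&(Z<240)
    c,d=line('gallery',g&(X<650))
    lat=(P[...,:2]-c)@np.array([d[1],-d[0]])
    c,d=line('railtop',box&(Z>165)&(Z<176)&(lat<-10)&(lat>-35))
    m=box&(Z>180)&(Z<194)&(lat<-10)&(lat>-35)
    if m.sum(): print('stop',m.sum(),P[m].mean(0).round(1),P[m].min(0).round(1),P[m].max(0).round(1))
    m=box&(Z>212)&(Z<230)&(lat<-10)&(lat>-35)
    if m.sum(): print('post',m.sum(),P[m].mean(0).round(1))
    m=box&(Z>221)&(Z<230)&(lat>-8); r=cv2.minAreaRect(P[m][:,:2].astype(np.float32)); print('shelf',np.round(r[0],1),np.round(r[1],1),r[2])
E
python3 - <<'E'
from rk import *
for n in (0,1):
    s=snap('wrist') if n else dict(np.load('w1.npz'))
    rack(s)
    for uv in [(90,147),(177,168),(164,247),(81,228),(130,197)]: print(world(s,uv).round(1),end=' ')
    print()
E
```

```text
gallery 1005 z 234.4 ang 76.81 c 603.1 -271.2 t -94.7 94.9 width 2.0
railtop 1255 z 168.5 ang 76.68 c 581.9 -267.8 t -80.2 77.9 width 4.9
stop 116 [ 589.4 -232.3  185.7] [ 554.6 -353.3  180. ] [ 605.6 -184.3  192.2]
post 271 [ 564.8 -351.2  216.3]
shelf [ 632.4 -278.4] [190.3  69. ] 77.3560791015625
[582.3  53.    4.3] [515.1 -84.2  -1.3] [370.7 -11.7  -1.1] [441.6 133.   -0.8] [482.   14.5   6.3] 
gallery 1045 z 234.4 ang 76.74 c 603.1 -271.1 t -95.3 95.1 width 2.0
railtop 1285 z 168.5 ang 76.78 c 581.9 -267.6 t -89.5 79.9 width 4.9
stop 123 [ 588.6 -234.9  186.5] [ 554.6 -353.5  180.5] [ 605.4 -183.5  193.8]
post 278 [ 564.6 -351.3  216.1]
shelf [ 630.7 -277.8] [190.5  64.5] 76.983154296875
[578.9  47.7   5.1] [511.3 -88.1  -1.2] [367.6 -14.8  -1.3] [439.1 129.   -0.8] [478.8  10.5   6.2]
```

```bash
python3 -m inch '[{"twist":[0,0,-13.7],"translation":[-3.4,-14.15,0],"claw":-1},{"twist":[0,0,-13.7],"translation":[-3.4,-14.15,0],"claw":-1},{"twist":[0,0,-13.7],"translation":[-3.4,-14.15,0],"claw":-1},{"twist":[0,0,-13.7],"translation":[-3.4,-14.15,0],"claw":-1},{"twist":[0,0,-13.7],"translation":[-3.4,-14.15,0],"claw":-1},{"twist":[0,0,-13.7],"translation":[-3.4,-14.15,0],"claw":-1},{"twist":[0,0,-13.7],"translation":[-3.4,-14.15,0],"claw":-1},{"twist":[0,0,-13.7],"translation":[-3.4,-14.15,0],"claw":-1},{"twist":[0,0,-13.7],"translation":[-3.4,-14.15,0],"claw":-1},{"twist":[0,0,-13.7],"translation":[-3.4,-14.15,0],"claw":-1},{"twist":[0,0,-13.7],"translation":[-3.4,-14.15,0],"claw":-1},{"twist":[0,0,-13.7],"translation":[-3.4,-14.15,0],"claw":-1}]'; python3 -c "
from h import *
plan([420,300,360],160)"
```

```text
time: 3.65
tcp_pos: [465.7, 229.5, 399.3]
eef_rot: [0.0, 0.817, 0.577, 0.0]
wrist_force: [1.4, -0.0, -0.2]
finger_gap: 85.5
grasp_force: 0.0
trans [1.28, -1.666, 0.982] twist [0.002, -0.001, 0.084] dist 93.0 tcp [465.7 229.5 399.3] yang -19.5 t 3.65
```

```bash
python3 -c "
from h import *
plan([474,305,300],160)"
```

```text
trans [1.848, -0.435, 2.482] twist [0.002, -0.001, 0.084] dist 125.0 tcp [465.7 229.5 399.3] yang -19.5 t 3.65
```

```bash
python3 -m inch '[{"twist":[0,0,0],"translation":[1.85,-0.43,2.48],"claw":-1},{"twist":[0,0,0],"translation":[1.85,-0.43,2.48],"claw":-1},{"twist":[0,0,0],"translation":[1.85,-0.43,2.48],"claw":-1},{"twist":[0,0,0],"translation":[1.85,-0.43,2.48],"claw":-1},{"twist":[0,0,0],"translation":[1.85,-0.43,2.48],"claw":-1},{"twist":[0,0,0],"translation":[1.85,-0.43,2.48],"claw":-1}]'
cat > bx.py <<'E'
from h import *
def box(s,c,levels,rad=70):
    P=cloud(s); f=s['frame'].astype(int); pink=(f[...,0]-f[...,1]>35)
    near=np.hypot(P[...,0]-c[0],P[...,1]-c[1])<rad
    for n,lo,hi in levels:
        m=near&(pink if not n.startswith('g') else ~pink)&(P[...,2]>lo)&(P[...,2]<hi)
        q=P[m]
        if len(q)<5: print(n,len(q)); continue
        r=cv2.minAreaRect(q[:,:2].astype(np.float32)); print(n,len(q),'z',np.median(q[:,2]).round(1),'mean',q.mean(0).round(1),'rect',np.round(r[0],1),np.round(r[1],1),round(r[2],1))
E
python3 - <<'E'
from bx import *
s=snap('wrist','w2.png'); np.savez('w2.npz',**s)
box(s,(479,316),[('block',202,212),('loop',153,163),('box',94,106),('gpost',202,216),('gstop',162,174)])
for t in ['soapbox_grip','stub_stop','soapbox_loop']:
    for b in robot.boxes_of(t,'wrist')[:2]: print(t,np.round(b['uv']),round(b['conf'],2),world(s,b['uv']).round(1))
plan([479,316,164],160)
E
```

```text
time: 4.15
tcp_pos: [475.6, 303.0, 301.2]
eef_rot: [0.0, 0.819, 0.574, 0.001]
wrist_force: [-0.5, -0.3, 1.1]
finger_gap: 85.4
grasp_force: 0.0
block 25 z 203.4 mean [480.2 330.1 203.4] rect [480.2 330. ] [ 0.4 20.4] 69.9
loop 0
box 38 z 97.0 mean [479.1 334.5  96.8] rect [483.2 332.9] [12.3 67.2] 59.2
gpost 1779 z 207.4 mean [482.2 335.  206.6] rect [481.5 333.5] [53.7 24. ] 69.7
gstop 36 z 170.9 mean [483.6 339.8 169.6] rect [479.2 327.8] [65.9 21.7] 70.1
soapbox_grip [273. 186.] 0.7 [478.9 329.3 203.9]
stub_stop [280. 142.] 0.87 [494.2 357.  157.6]
soapbox_loop [276. 184.] 0.71 [481.6 329.2 203.5]
trans [0.326, -0.034, 3.442] twist [0.016, -0.018, 0.017] dist 138.0 tcp [475.5 303.1 301.6] yang -19.9 t 4.35
```

View pics/w2.png

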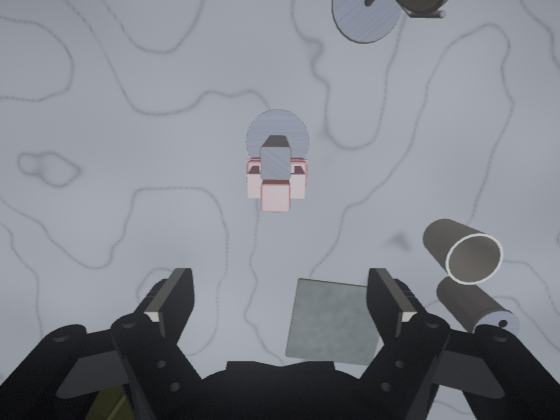

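```bash
python3 - <<'E'
from bx import *
s=dict(np.load('w2.npz'))
P=cloud(s); f=s['frame'].astype(int)
m=(P[...,2]>200)&(P[...,2]<215)&(np.hypot(P[...,0]-479,P[...,1]-330)<60)
d=np.array([np.cos(np.radians(69.8)),np.sin(np.radians(69.8))])
for v in range(140,220,3):
    u=276; print(v,f[v,u],P[v,u].round(0),((P[v,u,:2]-[476.1,319])@d).round(1))
for v in (197,165):
    r=P[v,255:300]; k=(r[:,2]>200); print(v,r[k][[0,-1]].round(1).tolist(), r[k].mean(0).round(1))
E
```

```text
140 [91 89 92] [491. 358. 127.] 42.1
143 [89 87 90] [491. 358. 171.] 42.2
146 [96 95 97] [492. 358. 204.] 42.1
149 [145 150 164] [491. 356. 208.] 40.2
152 [146 152 167] [490. 354. 209.] 38.0
155 [143 149 163] [490. 352. 208.] 35.6
158 [145 151 165] [489. 350. 208.] 33.4
161 [146 151 166] [488. 348. 209.] 31.1
164 [142 147 162] [487. 345. 208.] 28.7
167 [144 149 164] [486. 343. 209.] 26.5
170 [142 148 161] [486. 341. 210.] 24.2
173 [142 147 162] [485. 339. 209.] 21.7
176 [140 145 159] [484. 337. 209.] 19.3
179 [137 136 136] [483. 334. 208.] 16.8
182 [108  86  91] [481. 330. 197.] 12.3
185 [188 157 161] [481. 329. 204.] 11.1
188 [191 184 187] [480. 327. 204.] 8.6
191 [190 183 185] [479. 324. 205.] 6.2
194 [190 183 186] [479. 322. 204.] 3.6
197 [191 182 185] [478. 320. 205.] 1.3
200 [191 181 184] [477. 317. 204.] -1.5
203 [191 181 184] [476. 315. 205.] -3.8
206 [190 179 183] [475. 313. 205.] -6.4
209 [190 179 182] [474. 309. 203.] -9.7
212 [146 151 165] [469. 297. 167.] -23.3
215 [160 164 172] [448. 244.  -3.] -79.8
218 [159 164 172] [446. 240.  -1.] -84.1
197 [[466.0, 323.7, 203.7], [487.7, 315.8, 203.5]] [476.6 320.  204.3]
165 [[475.1, 349.0, 208.2], [496.5, 341.3, 207.9]] [485.8 345.2 208.4]
```

```bash
python3 -c "
from h import *
plan([476.4,319.2,164],160)"
```

```text
trans [0.379, -0.122, 3.442] twist [0.016, -0.018, 0.017] dist 139.0 tcp [475.5 303.1 301.6] yang -19.9 t 4.35
```

```bash
python3 -m inch '[{"twist":[0,0,0],"translation":[0.38,-0.12,1],"claw":-1},{"twist":[0,0,0],"translation":[0.38,-0.12,2],"claw":-1},{"twist":[0,0,0],"translation":[0.38,-0.12,2.8],"claw":-1},{"twist":[0,0,0],"translation":[0.38,-0.12,3.2],"claw":-1},{"twist":[0,0,0],"translation":[0.38,-0.12,3.44],"claw":-1},{"twist":[0,0,0],"translation":[0.38,-0.12,3.44],"claw":-1},{"twist":[0,0,0],"translation":[0.38,-0.12,3.44],"claw":-1}]'
python3 - <<'E'
from bx import *
plan([476.4,319.2,164],160)
s=snap('wrist','w3.png')
E
```

```text
time: 4.93
tcp_pos: [476.3, 319.9, 163.8]
eef_rot: [0.0, 0.818, 0.575, 0.001]
wrist_force: [-0.3, 0.6, 0.2]
finger_gap: 85.1
grasp_force: 0.0
trans [-0.015, 0.008, -0.004] twist [0.01, -0.012, 0.025] dist 1.0 tcp [476.3 319.9 163.8] yang -19.85 t 4.9333
```

View pics/w3.png

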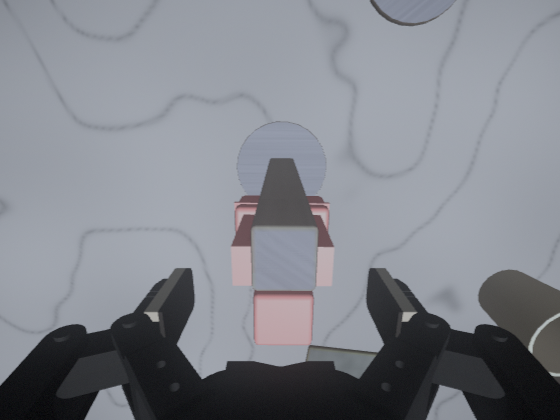

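The block at (283,318) sits between the pads at columns 190 and 370, so I'll close on it.

```bash
python3 -m inch '[{"twist":[0,0,0],"translation":[0,0,0],"claw":1},{"twist":[0,0,0],"translation":[0,0,0],"claw":1},{"twist":[0,0,0],"translation":[0,0,0],"claw":1},{"twist":[0,0,0],"translation":[0,0,0],"claw":1},{"twist":[0,0,0],"translation":[0,0,0],"claw":1},{"twist":[0,0,0],"translation":[0,0,0],"claw":1},{"twist":[0,0,0],"translation":[0,0,0],"claw":1},{"twist":[0,0,0],"translation":[0,0,0],"claw":1},{"twist":[0,0,0],"translation":[0,0,0],"claw":1},{"twist":[0,0,0],"translation":[0,0,0],"claw":1}]' 60
python3 -m inch '[{"twist":[0,0,0],"translation":[0,0,-0.25],"claw":1},{"twist":[0,0,0],"translation":[0,0,-0.5],"claw":1},{"twist":[0,0,0],"translation":[0,0,-0.7],"claw":1},{"twist":[0,0,0],"translation":[0,0,-0.72],"claw":1},{"twist":[0,0,0],"translation":[0,0,-0.72],"claw":1},{"twist":[0,0,0],"translation":[0,0,-0.72],"claw":1}]'
```

```text
time: 5.82
tcp_pos: [475.9, 319.9, 162.9]
eef_rot: [0.0, 0.818, 0.575, 0.0]
wrist_force: [1.9, -0.1, 6.0]
finger_gap: 23.8
grasp_force: 58.9
time: 6.32
tcp_pos: [475.6, 319.8, 191.1]
eef_rot: [-0.0, 0.818, 0.575, -0.0]
wrist_force: [0.5, -0.2, -2.0]
finger_gap: 23.6
grasp_force: 59.1
```

```bash
python3 -m inch '[{"twist":[0,0,0],"translation":[-0.25,0,0],"claw":1},{"twist":[0,0,0],"translation":[-0.55,0,0],"claw":1},{"twist":[0,0,0],"translation":[-0.9,0,0],"claw":1},{"twist":[0,0,0],"translation":[-1.3,0,0],"claw":1},{"twist":[0,0,0],"translation":[-1.7,0,0],"claw":1},{"twist":[0,0,0],"translation":[-2,0,0],"claw":1},{"twist":[0,0,0],"translation":[-2,0,0],"claw":1},{"twist":[0,0,0],"translation":[-2,0,0],"claw":1}]'
python3 - <<'E'
from h import *
plan([480,19,136],160)
s=snap('scene','s4.png')
cv2.imwrite('pics/s4c.png',cv2.resize(cv2.imread('pics/s4.png')[60:320,150:450],None,fx=2,fy=2))
E
```

```text
time: 6.98
tcp_pos: [448.5, 244.2, 191.4]
eef_rot: [-0.0, 0.819, 0.574, 0.0]
wrist_force: [-0.1, -0.3, -2.9]
finger_gap: 23.4
grasp_force: 58.9
trans [-5.027, 2.653, 1.384] twist [0.001, -0.002, 0.021] dist 234.0 tcp [448.5 244.2 191.4] yang -19.87 t 6.9833
```

View pics/s4c.png

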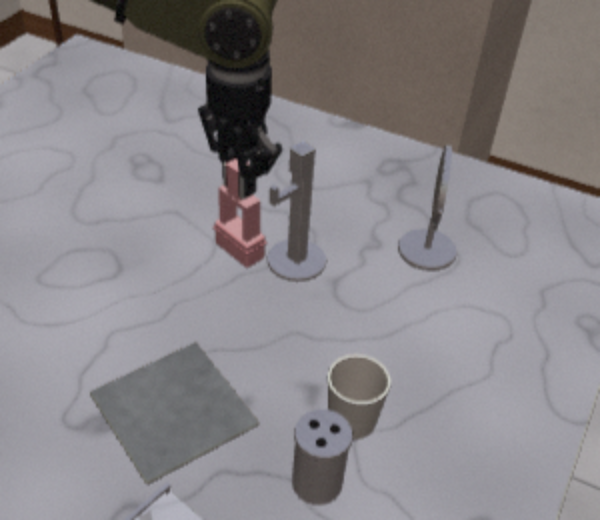

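```bash
python3 -m inch '[{"twist":[0,0,0],"translation":[-0.5,0.26,0],"claw":1},{"twist":[0,0,0],"translation":[-1.1,0.6,0],"claw":1},{"twist":[0,0,0],"translation":[-1.9,1.0,0.2],"claw":1},{"twist":[0,0,0],"translation":[-2.7,1.45,0.4],"claw":1},{"twist":[0,0,0],"translation":[-3.5,1.9,0.7],"claw":1},{"twist":[0,0,0],"translation":[-4.2,2.25,0.9],"claw":1},{"twist":[0,0,0],"translation":[-4.75,2.5,1.1],"claw":1},{"twist":[0,0,0],"translation":[-5.03,2.65,1.16],"claw":1},{"twist":[0,0,0],"translation":[-5.03,2.65,1.16],"claw":1},{"twist":[0,0,0],"translation":[-5.03,2.65,1.16],"claw":1},{"twist":[0,0,0],"translation":[-5.03,2.65,1.16],"claw":1}]'
python3 - <<'E'
from bx import *
plan([480,19,115],160)
for n in ['top','scene']:
    s=snap(n,n+'5.png'); box(s,(480,19),[('block',160,200),('loop',122,160),('box',60,95),('boxlow',30,60)])
E
```

```text
time: 7.95
tcp_pos: [480.3, 20.2, 145.0]
eef_rot: [-0.0, 0.818, 0.575, 0.0]
wrist_force: [-0.3, 0.3, -2.5]
finger_gap: 23.4
grasp_force: 59.1
trans [-0.032, 0.004, 0.751] twist [0.002, -0.003, 0.036] dist 30.0 tcp [480.3  20.2 145. ] yang -19.78 t 7.95
block 0
loop 0
box 0
boxlow 0
block 54 z 180.8 mean [477.5   9.2 178.8] rect [478.6  16.4] [20.3 22.7] 75.9
loop 127 z 139.7 mean [489.2   9.4 139.2] rect [480.4  11.9] [23.7 58.1] 86.4
box 307 z 80.6 mean [486.    8.8  78.6] rect [480.6  14.9] [33.6 73.9] 76.1
boxlow 38 z 55.4 mean [ 4.933e+02 -3.000e-01  5.530e+01] rect [484.    1.9] [62.9 20.6] 1.4
```

```bash
python3 -m inch '[{"twist":[0,0,0],"translation":[0,0,0.25],"claw":1},{"twist":[0,0,0],"translation":[0,0,0.5],"claw":1},{"twist":[0,0,0],"translation":[0,0,0.65],"claw":1},{"twist":[0,0,0],"translation":[0,0,0.72],"claw":1},{"twist":[0,0,0],"translation":[0,0,0.75],"claw":1},{"twist":[0,0,0],"translation":[0,0,0.77],"claw":1},{"twist":[0,0,0],"translation":[0,0,0.77],"claw":1},{"twist":[0,0,0],"translation":[0,0,0.77],"claw":1}]'
```

```text
time: 8.72
tcp_pos: [480.2, 19.4, 114.3]
eef_rot: [0.0, 0.818, 0.575, 0.0]
wrist_force: [-0.3, 0.2, -2.8]
finger_gap: 23.5
grasp_force: 59.1
```

Still hanging free, so I'll lower in small steps.

```bash
python3 -m inch '[{"twist":[0,0,0],"translation":[0,0,0.015],"claw":1},{"twist":[0,0,0],"translation":[0,0,0.03],"claw":1},{"twist":[0,0,0],"translation":[0,0,0.03],"claw":1},{"twist":[0,0,0],"translation":[0,0,0.03],"claw":1}]'
python3 -m inch '[{"twist":[0,0,0],"translation":[0,0,0.015],"claw":1},{"twist":[0,0,0],"translation":[0,0,0.02],"claw":1},{"twist":[0,0,0],"translation":[0,0,0.02],"claw":1}]'
```

```text
time: 9.05
tcp_pos: [480.2, 19.4, 113.1]
eef_rot: [0.0, 0.818, 0.575, 0.0]
wrist_force: [0.7, -0.6, 1.2]
finger_gap: 23.4
grasp_force: 59.4
time: 9.3
tcp_pos: [480.5, 19.4, 113.0]
eef_rot: [0.0, 0.818, 0.575, 0.001]
wrist_force: [-1.3, 0.0, 9.7]
finger_gap: 23.0
grasp_force: 60.8
```

```bash
python3 -m inch '[{"twist":[0,0,0],"translation":[0,0,-0.02],"claw":1},{"twist":[0,0,0],"translation":[0,0,-0.02],"claw":0.5},{"twist":[0,0,0],"translation":[0,0,-0.02],"claw":0},{"twist":[0,0,0],"translation":[0,0,-0.02],"claw":-1},{"twist":[0,0,0],"translation":[0,0,-0.02],"claw":-1},{"twist":[0,0,0],"translation":[0,0,-0.02],"claw":-1},{"twist":[0,0,0],"translation":[0,0,-0.02],"claw":-1},{"twist":[0,0,0],"translation":[0,0,-0.02],"claw":-1},{"twist":[0,0,0],"translation":[0,0,-0.02],"claw":-1},{"twist":[0,0,0],"translation":[0,0,-0.02],"claw":-1}]'
python3 -m inch '[{"twist":[0,0,0],"translation":[0,0,-0.7],"claw":-1},{"twist":[0,0,0],"translation":[0,0,-1.5],"claw":-1},{"twist":[0,0,-1],"translation":[0,0,-2.2],"claw":-1},{"twist":[0,0,-2.1],"translation":[0,0,-2.2],"claw":-1},{"twist":[0,0,-3.2],"translation":[0,0,-2.2],"claw":-1},{"twist":[0,0,-4.3],"translation":[0,0,-2.2],"claw":-1},{"twist":[0,0,-5.4],"translation":[0,0,-2.2],"claw":-1},{"twist":[0,0,-6.5],"translation":[0,0,-2.2],"claw":-1},{"twist":[0,0,-7.6],"translation":[0,0,-2.2],"claw":-1},{"twist":[0,0,-8.7],"translation":[0,0,-2.2],"claw":-1},{"twist":[0,0,-9.8],"translation":[0,0,-2.2],"claw":-1},{"twist":[0,0,-10.9],"translation":[0,0,-2.2],"claw":-1}]'
python3 -m inch '[{"twist":[0,0,-1],"translation":[0,0,0],"claw":-1},{"twist":[0,0,-2],"translation":[0,0,0],"claw":-1},{"twist":[0,0,-3],"translation":[0,0,0],"claw":-1},{"twist":[0,0,-4],"translation":[0,0,0],"claw":-1},{"twist":[0,0,-4.1],"translation":[0,0,0],"claw":-1},{"twist":[0,0,-4.1],"translation":[0,0,0],"claw":-1}]'
python3 - <<'E'
from bx import *
s=snap('wrist','w6.png')
box(s,(480,19),[('block',150,160),('loop',103,112),('box',46,55),('low',20,45)])
print([ (np.round(b['uv']),b['conf'],world(s,b['uv']).round(1)) for b in robot.boxes_of('soapbox_grip','wrist')[:2]])
plan([480.3,19.4,113],70.2)
E
```

```text
time: 10.13
tcp_pos: [480.1, 19.4, 112.8]
eef_rot: [-0.0, 0.818, 0.575, -0.0]
wrist_force: [-0.2, -0.3, 0.2]
finger_gap: 85.6
grasp_force: 0.0
time: 11.13
tcp_pos: [480.0, 19.4, 200.9]
eef_rot: [-0.0, 0.375, 0.927, -0.0]
wrist_force: [-0.7, -1.3, 0.1]
finger_gap: 85.5
grasp_force: 0.0
time: 11.63
tcp_pos: [480.0, 19.4, 200.9]
eef_rot: [-0.0, 0.173, 0.985, -0.0]
wrist_force: [-0.3, 0.3, -0.1]
finger_gap: 85.5
grasp_force: 0.0
block 93 z 153.7 mean [473.3  20.  153.7] rect [479.4  19.2] [23.2 22.1] 69.4
loop 3
box 107 z 47.4 mean [458.2  24.   47.4] rect [469.2  22.6] [32. 45.] 69.2
low 29 z 44.0 mean [480.4  36.3  42.5] rect [478.2  37.1] [ 0.4 47. ] 71.1
[(array([277., 207.]), 0.79, array([468.8,  20.7, 112.7]))]
trans [-0.006, 0.002, 2.197] twist [-0.0, 0.0, -0.034] dist 88.0 tcp [480.1  19.4 200.9] yang 70.0 t 11.7333
```

View pics/w6.png

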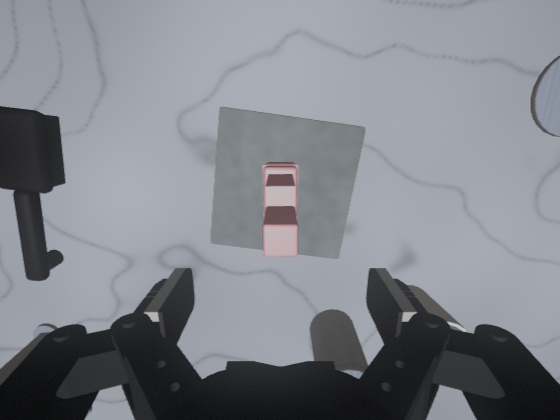

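Box stands upright with its block at (281,237), centred between the pads. I'll go down and grip it the other way.

```bash
python3 -m inch '[{"twist":[0,0,0],"translation":[0,0,0.8],"claw":-1},{"twist":[0,0,0],"translation":[0,0,1.5],"claw":-1},{"twist":[0,0,0],"translation":[0,0,2],"claw":-1},{"twist":[0,0,0],"translation":[0,0,2.18],"claw":-1},{"twist":[0,0,0],"translation":[0,0,2.18],"claw":-1},{"twist":[0,0,0],"translation":[0,0,2.18],"claw":0.2},{"twist":[0,0,0],"translation":[0,0,2.18],"claw":0.2},{"twist":[0,0,0],"translation":[0,0,2.18],"claw":0.2},{"twist":[0,0,0],"translation":[0,0,2.18],"claw":0.2}]'
python3 -m inch '[{"twist":[0,0,0],"translation":[0,0,0],"claw":1},{"twist":[0,0,0],"translation":[0,0,0],"claw":1},{"twist":[0,0,0],"translation":[0,0,0],"claw":1},{"twist":[0,0,0],"translation":[0,0,0],"claw":1},{"twist":[0,0,0],"translation":[0,0,0],"claw":1},{"twist":[0,0,0],"translation":[0,0,0],"claw":1},{"twist":[0,0,0],"translation":[0,0,-0.3],"claw":1},{"twist":[0,0,0],"translation":[0,0,-1],"claw":1},{"twist":[0,0,0],"translation":[0,0,-1.8],"claw":1},{"twist":[0,0,0],"translation":[0,0,-2.5],"claw":1},{"twist":[0,0,0],"translation":[0,0,-2.5],"claw":1},{"twist":[0,0,0],"translation":[0,0,-2.5],"claw":1}]' 60
python3 - <<'E'
from bx import *
d=np.array([np.cos(np.radians(76.77)),np.sin(np.radians(76.77))]); o=np.array([583.2,-261.6])
s=robot.sense(); print(s['tcp_pos'],s['wrist_force'],s['finger_gap'])
for t in (150,0): print(t,o+t*d)
plan([*(o+150*d),213],76.77)
E
```

```text
time: 12.48
tcp_pos: [480.5, 19.4, 114.7]
eef_rot: [0.001, 0.172, 0.985, 0.0]
wrist_force: [-0.2, 0.2, 0.9]
finger_gap: 38.8
grasp_force: 0.0
time: 13.48
tcp_pos: [480.3, 19.4, 214.5]
eef_rot: [0.001, 0.172, 0.985, 0.0]
wrist_force: [0.2, -0.4, -3.6]
finger_gap: 23.1
grasp_force: 59.4
[480.32545216  19.38167344 214.47457928] [ 0.21477611 -0.44343515 -3.56445764] 23.058770519341863
150 [ 617.52909053 -115.58111922]
0 [ 583.2 -261.6]
trans [-4.371, -2.011, 0.044] twist [0.005, 0.019, -1.099] dist 192.0 tcp [480.3  19.4 214.5] yang 70.18 t 13.4833
```

```bash
python3 -m inch '[{"twist":[0,0,-0.3],"translation":[-0.6,-0.3,0.04],"claw":1},{"twist":[0,0,-0.6],"translation":[-1.4,-0.65,0.04],"claw":1},{"twist":[0,0,-0.9],"translation":[-2.2,-1.0,0.04],"claw":1},{"twist":[0,0,-1.1],"translation":[-3.0,-1.4,0.04],"claw":1},{"twist":[0,0,-1.1],"translation":[-3.7,-1.7,0.04],"claw":1},{"twist":[0,0,-1.1],"translation":[-4.2,-1.93,0.04],"claw":1},{"twist":[0,0,-1.1],"translation":[-4.37,-2.01,0.04],"claw":1},{"twist":[0,0,-1.1],"translation":[-4.37,-2.01,0.04],"claw":1},{"twist":[0,0,-1.1],"translation":[-4.37,-2.01,0.04],"claw":1},{"twist":[0,0,-1.1],"translation":[-4.37,-2.01,0.04],"claw":1}]'
python3 - <<'E'
from rk import *
from bx import box
s=snap('wrist','w7.png'); rack(s)
box(s,(617,-116),[('block',230,262),('loop',195,212),('box',140,152)])
s=snap('scene','s7.png'); box(s,(617,-116),[('block',240,262),('loop',195,212),('box',140,152)])
P=cloud(s);d=np.array([.229,.9735]); o=np.array([583.2,-261.6])
a=cv2.imread('pics/w7.png');b=cv2.imread('pics/s7.png')[220:420,150:350]
cv2.imwrite('pics/m7.png',np.hstack([cv2.resize(a,(400,300)),cv2.resize(b,(400,300),interpolation=2)]))
plan([*(o+80*d),213],76.77)
E
```

```text
time: 14.32
tcp_pos: [616.6, -114.6, 211.5]
eef_rot: [-0.001, 0.115, 0.993, 0.0]
wrist_force: [-0.6, 0.0, -2.2]
finger_gap: 23.4
grasp_force: 59.4
gallery 1149 z 234.2 ang 77.45 c 613.6 -224.6 t -28.0 30.4 width 2.7
railtop 2620 z 168.4 ang 77.75 c 587.1 -243.6 t -57.5 60.8 width 5.5
stop 310 [ 600.1 -188.2  185.3] [ 595.  -194.3  180. ] [ 606.6 -183.6  188.1]
shelf [ 641.7 -232.8] [98.8 68.7] 74.10784912109375
block 531 z 250.8 mean [ 612.8 -113.9  250.7] rect [ 616.3 -114.8] [24.1 24.6] 76.9
loop 0
box 241 z 144.4 mean [ 588.4 -108.7  144.2] rect [ 593.4 -109.7] [33.3 22.2] 75.1
block 85 z 252.6 mean [ 625.8 -117.   251.2] rect [ 626.  -115.1] [13.6 29.1] 17.3
loop 159 z 204.9 mean [ 636.  -122.5  204.4] rect [ 634.6 -119.8] [24.8 23.9] 76.0
box 352 z 146.6 mean [ 621.1 -123.   146.3] rect [ 618.6 -117.4] [33.1 68.7] 77.7
trans [-0.021, -1.768, -0.019] twist [0.001, 0.0, 0.01] dist 71.0 tcp [ 616.8 -114.7  212.2] yang 76.83 t 14.4167
```

View pics/m7.png

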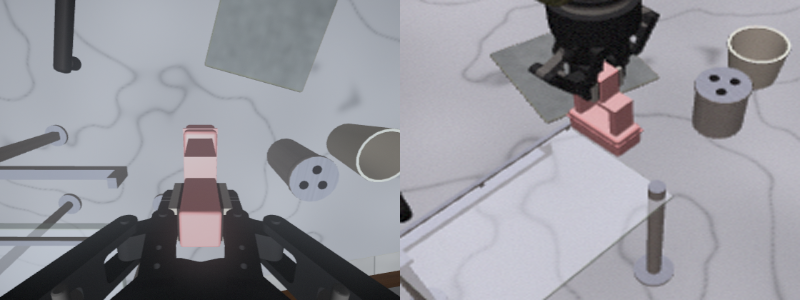

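The stop shows at the rail's end where predicted, and the loop is aligned with it. I'll thread it along the rail.

```bash
python3 -m inch '[{"twist":[0,0,0],"translation":[-0.01,-0.3,0],"claw":1},{"twist":[0,0,0],"translation":[-0.01,-0.7,0],"claw":1},{"twist":[0,0,0],"translation":[-0.02,-1.1,0],"claw":1},{"twist":[0,0,0],"translation":[-0.02,-1.4,0],"claw":1},{"twist":[0,0,0],"translation":[-0.02,-1.6,0],"claw":1},{"twist":[0,0,0],"translation":[-0.02,-1.77,0],"claw":1},{"twist":[0,0,0],"translation":[-0.02,-1.77,0],"claw":1},{"twist":[0,0,0],"translation":[-0.02,-1.77,0],"claw":1}]'
python3 - <<'E'
from h import *
d=np.array([.229,.9735]); o=np.array([583.2,-261.6])
plan([*(o+0*d),212],76.77)
a=snap('wrist','w8.png');b=snap('scene','s8.png')
a=cv2.imread('pics/w8.png');b=cv2.imread('pics/s8.png')[220:420,150:350]
cv2.imwrite('pics/m8.png',np.hstack([cv2.resize(a,(400,300)),cv2.resize(b,(400,300),interpolation=2)]))
E
```

```text
time: 15.08
tcp_pos: [601.8, -184.6, 212.1]
eef_rot: [0.0, 0.115, 0.993, 0.0]
wrist_force: [0.0, 0.3, -2.3]
finger_gap: 23.7
grasp_force: 59.4
trans [0.012, -1.981, 0.002] twist [0.002, -0.0, -0.001] dist 79.0 tcp [ 601.8 -184.6  212.1] yang 76.77 t 15.0833
```

View pics/m8.png

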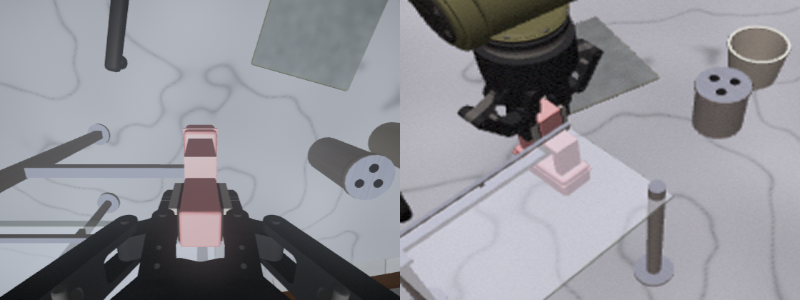

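The rail end is inside the loop with no contact force. Next I'll slide to the rail's middle and lower.

```bash
python3 -m inch '[{"twist":[0,0,0],"translation":[0,-0.3,0],"claw":1},{"twist":[0,0,0],"translation":[0.01,-0.7,0],"claw":1},{"twist":[0,0,0],"translation":[0.01,-1.2,0],"claw":1},{"twist":[0,0,0],"translation":[0.01,-1.6,0],"claw":1},{"twist":[0,0,0],"translation":[0.01,-1.9,0],"claw":1},{"twist":[0,0,0],"translation":[0.01,-1.98,0],"claw":1},{"twist":[0,0,0],"translation":[0.01,-1.98,0],"claw":1},{"twist":[0,0,0],"translation":[0.01,-1.98,0],"claw":1}]'
python3 -m inch '[{"twist":[0,0,0],"translation":[0,0,0.2],"claw":1},{"twist":[0,0,0],"translation":[0,0,0.4],"claw":1},{"twist":[0,0,0],"translation":[0,0,0.55],"claw":1},{"twist":[0,0,0],"translation":[0,0,0.62],"claw":1},{"twist":[0,0,0],"translation":[0,0,0.66],"claw":1},{"twist":[0,0,0],"translation":[0,0,0.66],"claw":1},{"twist":[0,0,0],"translation":[0,0,0.66],"claw":1}]'
```

```text
time: 15.85
tcp_pos: [583.4, -261.3, 212.0]
eef_rot: [-0.0, 0.115, 0.993, 0.0]
wrist_force: [-0.0, 0.2, -3.0]
finger_gap: 23.7
grasp_force: 59.4
time: 16.43
tcp_pos: [583.4, -261.6, 185.8]
eef_rot: [0.0, 0.115, 0.993, -0.0]
wrist_force: [0.6, -0.1, -2.1]
finger_gap: 23.5
grasp_force: 59.5
```

```bash
python3 -m inch '[{"twist":[0,0,0],"translation":[0,0,0.015],"claw":1},{"twist":[0,0,0],"translation":[0,0,0.03],"claw":1},{"twist":[0,0,0],"translation":[0,0,0.03],"claw":1}]'
python3 -m inch '[{"twist":[0,0,0],"translation":[0,0,0.015],"claw":1},{"twist":[0,0,0],"translation":[0,0,0.025],"claw":1},{"twist":[0,0,0],"translation":[0,0,0.025],"claw":1}]'
```

```text
time: 16.68
tcp_pos: [583.3, -261.7, 184.6]
eef_rot: [0.0, 0.115, 0.993, -0.0]
wrist_force: [-0.4, -0.6, -1.7]
finger_gap: 23.1
grasp_force: 59.5
time: 16.93
tcp_pos: [583.4, -261.7, 184.5]
eef_rot: [0.0, 0.115, 0.993, -0.0]
wrist_force: [-2.7, 1.8, 5.1]
finger_gap: 23.6
grasp_force: 60.6
```

```bash
python3 -m inch '[{"twist":[0,0,0],"translation":[0,0,-0.015],"claw":1},{"twist":[0,0,0],"translation":[0,0,-0.015],"claw":1}]' 25
python3 -m inch '[{"twist":[0,0,0],"translation":[0,0,0],"claw":0.4},{"twist":[0,0,0],"translation":[0,0,0],"claw":0.3},{"twist":[0,0,0],"translation":[0,0,0],"claw":0.2},{"twist":[0,0,0],"translation":[0,0,0],"claw":0.1},{"twist":[0,0,0],"translation":[0,0,0],"claw":0},{"twist":[0,0,0],"translation":[0,0,0],"claw":-0.2},{"twist":[0,0,0],"translation":[0,0,0],"claw":-0.2},{"twist":[0,0,0],"translation":[0,0,0],"claw":-0.2}]'
python3 - <<'E'
from bx import *
s=snap('wrist','w9.png'); box(s,(583,-262),[('block',215,232),('loop',170,182),('box',112,126)])
E
```

```text
time: 17.1
tcp_pos: [583.4, -261.7, 184.5]
eef_rot: [0.0, 0.115, 0.993, -0.0]
wrist_force: [-1.2, 0.9, 2.9]
finger_gap: 23.3
grasp_force: 59.9
time: 17.77
tcp_pos: [583.3, -261.6, 184.1]
eef_rot: [-0.0, 0.115, 0.993, 0.0]
wrist_force: [-0.3, -0.8, 0.5]
finger_gap: 51.3
grasp_force: 0.0
block 457 z 223.8 mean [ 577.7 -260.7  223.7] rect [ 583.1 -261.9] [23.5 23.6] 76.3
loop 0
box 242 z 116.9 mean [ 555.4 -255.6  116.8] rect [ 560.8 -256.9] [33.2 23.2] 75.4
```

View pics/w9.png

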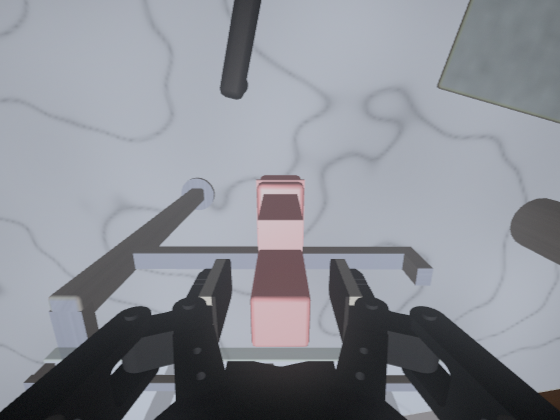

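Released: the loop hangs on the rail (block at (280,300)), with the stop at (418,268) clear of it. I'll rise straight up and check.

```bash
python3 -m inch '[{"twist":[0,0,0],"translation":[0,0,-0.3],"claw":-0.2},{"twist":[0,0,0],"translation":[0,0,-0.9],"claw":-0.2},{"twist":[0,0,0],"translation":[0,0,-1.7],"claw":-0.2},{"twist":[0,0,0],"translation":[0,0,-2.6],"claw":-0.2},{"twist":[0,0,0],"translation":[0,0,-3.5],"claw":-0.2},{"twist":[0,0,0],"translation":[0,0,-4],"claw":-0.2},{"twist":[0,0,0],"translation":[0,0,-4],"claw":-0.2},{"twist":[0,0,0],"translation":[0,0,-4],"claw":-0.2},{"twist":[0,0,0],"translation":[0,0,-4],"claw":-0.2},{"twist":[0,0,0],"translation":[0,0,-4],"claw":-0.2},{"twist":[0,0,0],"translation":[0,0,-4],"claw":-0.2},{"twist":[0,0,0],"translation":[0,0,-4],"claw":-0.2}]'
python3 - <<'E'
from bx import *
for i in range(2):
    s=snap('wrist','w10%d.png'%i); box(s,(583,-262),[('block',220,232),('loop',170,182),('box',112,126)])
E
```

```text
time: 18.82
tcp_pos: [583.3, -261.6, 343.3]
eef_rot: [-0.001, 0.115, 0.993, 0.0]
wrist_force: [0.5, -0.0, 0.7]
finger_gap: 51.1
grasp_force: 0.0
block 25 z 223.9 mean [ 572.5 -259.5  223.7] rect [ 572.5 -259.5] [21.6  0.8] 77.6
loop 0
box 66 z 117.0 mean [ 560.  -258.8  116.7] rect [ 568.5 -258.5] [32.5 36.5] 76.4
block 25 z 223.8 mean [ 572.5 -259.5  223.8] rect [ 572.5 -259.5] [21.6  0.6] 76.2
loop 0
box 69 z 116.9 mean [ 559.6 -258.3  116.8] rect [ 567.9 -258.5] [32.7 36.8] 77.2
```

View pics/w101.png

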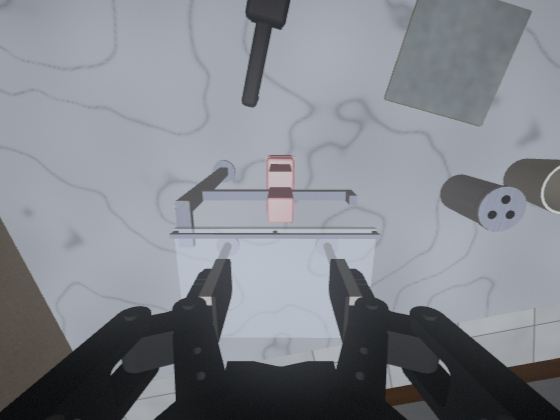

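The box hangs still and upright mid-rail (281,190), behind the stop at (350,195). The holder, cup and hairbrush show at their usual places, and the gripper is clear.

```bash
python3 -c "
from h import *
print(robot.close_job())"
```

```text
the job is handed in; nothing more can be done
None
```

The soap box now hangs still and upright on the shelf rail behind its end stop, after being stood and re-gripped on the tray, and the job was handed in at about 19 s; no bystander was touched, though the mirror was not in the last picture.

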